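# Loosen the extruder's die ring by two turns

## Robot

A 7-joint arm with a two-finger parallel gripper is mounted at the origin on the work surface. World frame = base frame: x ahead of the robot, y to its left, z up, the work surface at z = 0. Lengths are in mm, angles in rad, forces in N, time in s.
With the tool pointing down it reaches from about 400 to 875 mm from the base axis. Payload 4.4 kg.
Tool frame: the origin (TCP) lies midway between the tips of the shut fingers; the grasp point (between the pads) lies 19 mm behind it; z points along the fingers, y is the line along which they close (so a half turn about z gives the same grasp; the last joint's range is limited). The gripper opens to 85 mm and grips with 20 to 120 N. Pads are 22 mm wide; open, the fingers measure 114 mm over their backs; the gripper's body (76 mm by 85 mm) begins 54 mm behind the grasp point. The pads swing forward as they close: fully open they stand 13 mm farther back than shut.
Start: joints at [1.118, 0.628, 0.038, 1.517, -0.027, 0.996, -0.02], TCP at [245.225, -601.982, 231.313] pointing down, gripper open.
Joint ranges: [-3.06, 3.06], [-0.37, 2.12], [-1.25, 1.32], [0.18, 2.47], [-1.1, 4.24], [0.23, 1.98], [-2.94, 2.94]. Speed limits (rad/s): [2.57, 2.57, 3.14, 3.14, 3.14, 3.14, 3.14].

## Interface

Orientations are given as [roll, pitch, yaw] about the fixed x, y, z axes, in that order (R = Rz(yaw) Ry(pitch) Rx(roll)).
In Python, from cell import ctrl gives the robot as it stands.
- The arm moves only by the shell command python3 -m handwheel 'ROWS'. ROWS is JSON, a list of rows, each a list of 3 entries, a list of its own where there are three numbers: the turn, a rotation vector about the tool's x, y, z in degrees, then the shift along the tool's x, y, z in m, then the closure, from 0 (fully open) to 1 (shut). A call has 1 to 5 rows; each row shifts and turns the commanded pose from where the row before left it, along the tool's axes as they then stand; what a row does not reach is not made up. A row lasts 1/12 s, in which the tool goes at most 41.7 mm and 7.16 degrees, less where a joint would pass 70% of its speed; a pose out of reach is approached as far as the arm can. A call is refused whole if a number of a shift passes 0.0417 or a number of a turn 7.16, either way. A call with a gripper value outside its range is refused whole. The fingers move at their own pace and stop on an object; the grip force is fixed at half the most. Time passes only in rows, so rows that do not move let the fingers close. It gives the time, the measured TCP pose, the force, the opening and the grip force at its end, in the units of the state.
- ctrl.read_state(): the state, without advancing time (a new reading comes with each control period).
- ctrl.get_image(name): name is "scene" or "side" or "wrist"; returns a dict with "pixels" (480x640x3 uint8, red, green, blue), "fx", "fy", "cx", "cy" (pixels), "pose" (4x4, takes a point from camera to world coordinates); the wrist camera has in their place "T_tool_cam" (4x4, takes a point from camera to tool coordinates, whose origin is the TCP and whose axes are the flange's). Camera axes: x right, y up, looking along -z (the intrinsics and any distortion apply to the point x, -y, -z); pixel columns grow to the right and rows downward; lengths in mm; the calibration is good to about 2 mm. A picture is of the moment at which its call begins: read the wrist's pose just before it. There is no depth.
- ctrl.finish_job(): hands the job in; it is judged then, once.
The state is a dict: "clock": time; "qpos": joint angles; "qd": joint speeds; "tau": joint torques, N m; "eef_pos": TCP position; "tool_rot": TCP orientation; "force": force on the tool from outside, world axes, zero at the start; "torque": the same for the moment, N m; "width": finger opening in mm; "gripper_force": force on a finger pad.
Only numpy, scipy, OpenCV 4.12 (cv2) and the standard library are available. Lean on these libraries where they do the work, as an engineer would, in place of code of your own. Each camera call takes 0.05 s, during which the arm holds its last target. There are 200 camera calls.

## Task

The die of the large clay extruder is to be changed: loosen its knurled ring by two full turns, counter-clockwise seen from above, by rolling a fingertip round the ribbed rim without pinching it, and stop with the ring's engraved line back beside the line on the snout. Leave the small extruder's ring tight, do not lift or shift anything else on the board, and finish with the hand clear.

Things in the scene. Friction and masses are not known exactly. Their poses are not given: they have to be found in the camera images.
- die_ring (a joint): Turn (rad) of the large knurled ring, counted on over several turns: 0 = screwed tight (every start), growing as it loosens, counter-clockwise from above; 6.28 per full turn. It stays where it is left (friction 0.08 N m, some 2 N at the rim), rises 2.5 mm per turn on its thread, and can turn about 3 turns in all.
- die_ring_axis (a point): Point on the large extruder's upright axis at half height of the tight ring, 111 mm above the table. The aluminium ring is 92 mm in diameter over its ribs (too wide to pinch), 28 mm high (97 to 125 mm above the table when tight); 24 rounded upright ribs, 12 mm apart, stand 3 mm proud of the rim. A fingertip can go all the way round.
- die_ring_mark (a point): Outer end of the one dark engraved line on the top face of the large ring, 40 mm from the axis; it turns with the ring. When tight it stands next to the fixed dark line on the edge of the snout's top.
- extruder: The large clay extruder: steel barrel 64 mm in diameter upright on a round grey foot (120 mm wide, 12 mm thick), fixed to a 12 mm board. Above the ring its fixed snout, 54 mm in diameter, rises to 139 mm above the table. Origin under the foot's centre, z up, x towards the fixed line on the snout. It stands left or right on the board, the small extruder on the other side.
- small_extruder: The small clay extruder, same make, fixed: foot 84 mm in diameter, barrel 40 mm, ring 56 mm in diameter, 87 to 107 mm above the table, snout up to 117 mm. Origin at the centre of the foot's underside. To be left alone.
- small_ring (a joint): Turn of the small extruder's ring (rad), 0 = tight, growing counter-clockwise. To be left at 0.
- mug: Loose unglazed mug, 84 mm wide, 85 mm high, handle on its y side; origin under its centre. Bystander.
- bowl: Loose small white bowl, 68 mm wide, 35 mm high; origin under its centre. Bystander.
- dish: Loose brown clay saucer with a little cup in the middle, 110 mm wide, 38 mm high; origin under its centre. Bystander.
- knife: Loose fettling knife lying flat, wooden handle to its -x, steel blade to its +x, 160 mm long, 16 mm high; origin under its middle. Bystander.
- pin: Loose wooden rolling pin lying along its x, 300 mm long, 34 mm thick; origin under its middle. Bystander.
- spare_die: Loose steel disc, 48 mm wide, 8 mm thick, lying on the board between the extruders; origin under its centre. Bystander.
- rib: Loose wooden D-shaped throwing rib lying flat, 70 mm long, 6 mm thick; origin under its middle. Bystander.

How it is judged (in metres and radians):
On the way:
1. the large ring has made its first full turn (value of joint die_ring above 6.28 rad), for 0.1 s.
At the end, for the whole second after the job is handed in: The large ring stands loosened by two full turns, give or take a sixth of a turn (11.5 to 13.6 rad), and at rest; the small ring is within 0.5 rad of tight; every loose thing is at rest within 20 mm of where it was (value of joint die_ring between 11.5 and 13.6 rad and velocity of joint die_ring between -0.05 and 0.05 rad/s and value of joint small_ring below 0.5 rad and distance of each of mug, bowl, dish, knife, pin, spare_die, rib from where it was at the start of the episode below 0.02 m and linear speed of each of mug, bowl, dish, knife, pin, spare_die, rib below 0.02 m/s); the robot touches nothing.
It fails at once if a loose thing on the board was pushed, lifted or carried off (moved over 20 mm) (distance of any of mug, bowl, dish, knife, pin, spare_die, rib from where it was at the start of the episode above 0.02 m).
It fails at once if the small extruder's ring was turned (more than 0.5 rad) (value of joint small_ring above 0.5 rad).
It fails at once if the large ring was unscrewed much too far (past two and a half turns) (value of joint die_ring above 15.7 rad).
It also fails if it takes over 58 s, if anything falls off the work surface, if the arm or the gripper's body presses on something with over 40 N, if the wrist force passes 120 N, or if a joint passes its speed limit or range.

## Working session

There is one attempt and no reset: what is moved stays moved. The work goes in short steps, Python scripts to look and compute and a shell command to move; the robot and the scene stay as the last step left them, time stands still between calls to the robot, and variables do not carry over. Pictures are saved under pics/ and viewed, at most 10 in all, crops included, and the job is handed in when it is done.

```bash
mkdir -p pics; ls; python3 - <<'E'
from cell import ctrl
import cv2,numpy as np
s=ctrl.read_state()
print({k:np.round(v,3).tolist() for k,v in s.items()})
for n in("scene","side"):
    im=ctrl.get_image(n); cv2.imwrite(f"pics/{n}.png",im["pixels"][:,:,::-1])
    print(n,im["fx"],im["fy"],im["cx"],im["cy"],np.round(im["pose"],3).tolist(),[k for k in im])
E
```

```text
pics
{'clock': 0.0, 'qpos': [1.118, 0.629, 0.038, 1.518, -0.027, 0.996, -0.02], 'qd': [0.0, -0.002, -0.002, 0.001, 0.0, -0.002, 0.001], 'tau': [-0.0, -56.34, 1.226, -19.344, 0.011, 0.01, -0.0], 'eef_pos': [244.964, -601.402, 230.408], 'tool_rot': [-3.14, 0.0, 0.387], 'force': [0.157, 0.155, 0.441], 'torque': [-0.035, -0.027, -0.018], 'gripper_force': 0.0, 'width': 85.394}
scene 530.2361238233165 530.2361238233165 323.68777617819836 248.3933255338545 [[-0.321, -0.703, 0.634, 1361.772], [0.947, -0.229, 0.226, 293.261], [-0.013, 0.673, 0.74, 1000.893], [0.0, 0.0, 0.0, 1.0]] ['pixels', 'fx', 'fy', 'cx', 'cy', 'pose']
side 453.10989314729045 453.10989314729045 312.92787551359396 243.5035176064564 [[0.779, 0.431, -0.455, 192.296], [-0.626, 0.528, -0.573, -498.445], [-0.007, 0.732, 0.681, 697.257], [0.0, 0.0, 0.0, 1.0]] ['pixels', 'fx', 'fy', 'cx', 'cy', 'pose']
```

View pics/scene.png

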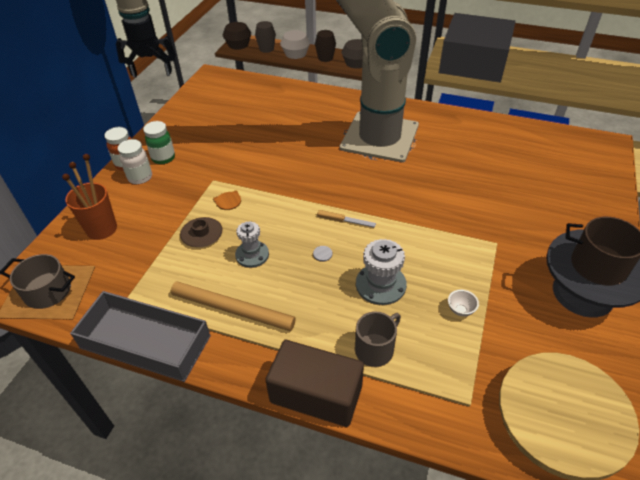

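View pics/side.png

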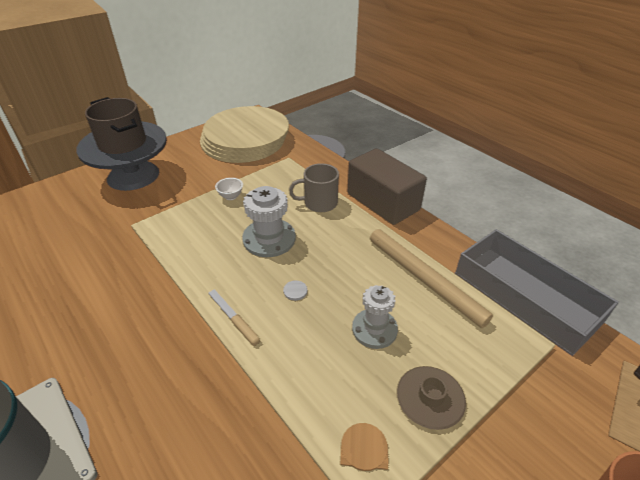

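The scene view shows the large extruder with its snout top near (384,247) and ring near (383,262). The small extruder is at (248,232). In the side view the large snout top is near (265,193) and the small one near (379,292).

```bash
cat > h.py <<'E'
import numpy as np
def ray(im,u,v):
    P=np.array(im["pose"]); d=P[:3,:3]@np.array([(u-im["cx"])/im["fx"],-(v-im["cy"])/im["fy"],-1.]); return P[:3,3],d
def plane(im,u,v,z):
    o,d=ray(im,u,v); return (o+d*(z-o[2])/d[2])
def proj(im,p):
    P=np.array(im["pose"]); c=P[:3,:3].T@(np.array(p)-P[:3,3]); return im["cx"]+im["fx"]*c[0]/-c[2], im["cy"]+im["fy"]*c[1]/c[2]
E
python3 - <<'E'
from cell import ctrl
from h import *
import cv2
out=[]
for n,(u,v),(us,vs) in(("scene",(384,247),(248,228)),("side",(265,193),(379,292))):
    im=ctrl.get_image(n); px=im["pixels"]
    print(n,np.round(plane(im,u,v,139)),"small",np.round(plane(im,us,vs,117)))
    # foot: grey-blue mask, lower blob
    hsv=cv2.cvtColor(px,cv2.COLOR_RGB2HSV)
    c=px[v-30:v+70,u-50:u+50].astype(int)
    m=((c[:,:,0]-c[:,:,2])<25).astype(np.uint8)
    k,lab,st,ce=cv2.connectedComponentsWithStats(m); j=lab[30,50] or 1+np.argmax(st[1:,4])
    j=1+np.argmax(st[1:,4]); x,y,w,h,a=st[j]
    print("blob cols",u-50+x,u-50+x+w,"rows",v-30+y,v-30+y+h)
    out.append(cv2.resize(np.ascontiguousarray(px[v-30:v+70,u-50:u+50,::-1]),(400,400),interpolation=cv2.INTER_CUBIC))
cv2.imwrite("pics/z1.png",np.hstack(out))
E
```

```text
scene [578. 155. 139.] small [ 598. -166.  117.]
blob cols 356 406 rows 240 305
side [584. 152. 139.] small [ 591. -174.  117.]
blob cols 242 296 rows 186 257
```

View pics/z1.png

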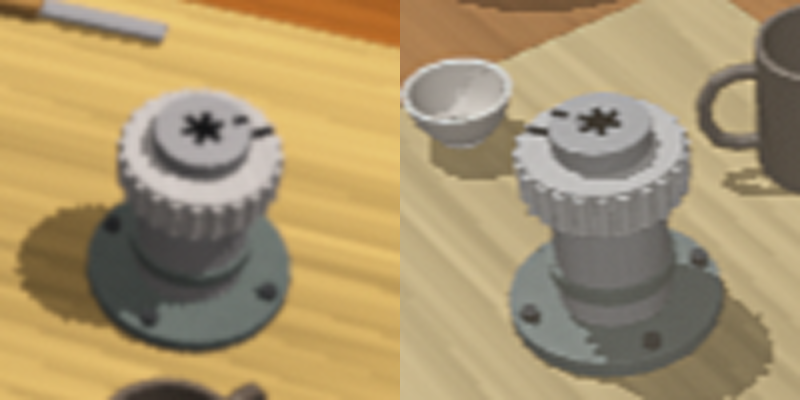

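```bash
python3 - <<'E'
from cell import ctrl
from h import *
I={n:ctrl.get_image(n) for n in("scene","side")}
def tri(a,b):
    A=[];B=[]
    for n,p in(("scene",a),("side",b)):
        o,d=ray(I[n],*p); d/=np.linalg.norm(d); M=np.eye(3)-np.outer(d,d); A.append(M);B.append(M@o)
    return np.linalg.lstsq(np.vstack(A),np.hstack(B),rcond=None)[0]
for nm,a,b,z in(("axis",(384.75,248.75),(265,193.5),139),("mark",(402,249.5),(247,195.75),125),("spare",(322,254),(295,290),20)):
    print(nm,tri(a,b).round(1),plane(I["scene"],*a,z).round(1),plane(I["side"],*b,z).round(1))
print("bowl",plane(I["scene"],463,303,35).round(),"mug",plane(I["scene"],376,325,90).round())
s=ctrl.read_state(); print(s["eef_pos"],s["tool_rot"])
E
```

```text
axis [583.7 156.  137.4] [582.6 158.  139. ] [583.3 151.  139. ]
mark [560.4 190.8 122.4] [560.3 192.7 125. ] [559.5 184.6 125. ]
spare [535.5  -6.2  13.8] [540.1  -3.8  20. ] [532.7 -11.3  20. ]
bowl [594. 349.  35.] mug [749. 186.  90.]
[ 245.12282282 -601.78574505  230.98277316] [-3.14090810e+00  8.84452663e-06  3.86774018e-01]
```

```bash
python3 -m handwheel '[[[0,0,7.1],[0,0,0],1],[[0,0,7.1],[0,0,0],1],[[0,0,7.1],[0,0,0],1],[[0,0,0.86],[0,0,0],1]]'
python3 -m handwheel '[[[0,0,0],[0.017,-0.0335,0],1],[[0,0,0],[0.017,-0.0335,0],1],[[0,0,0],[0.017,-0.0335,0],1],[[0,0,0],[0.017,-0.0335,0],1],[[0,0,0],[0.017,-0.0335,0],1]]'
```

```text
clock: 0.63
eef_pos: [245.3, -601.9, 231.2]
tool_rot: [-3.142, 0.0, -0.003]
force: [0.3, -0.6, -0.0]
width: 38.9
gripper_force: 0.0
clock: 1.05
eef_pos: [330.8, -432.9, 231.4]
tool_rot: [3.141, -0.0, 0.003]
force: [-0.5, 0.3, 0.3]
width: -0.0
gripper_force: 0.0
```

```bash
python3 -m handwheel '[[[0,0,0],[0.017,-0.0335,0],1],[[0,0,0],[0.017,-0.0335,0],1],[[0,0,0],[0.017,-0.0335,0],1],[[0,0,0],[0.017,-0.0335,0],1],[[0,0,0],[0.017,-0.0335,0],1]]'
python3 -m handwheel '[[[0,0,0],[0.017,-0.0335,0],1],[[0,0,0],[0.017,-0.0335,0],1],[[0,0,0],[0.017,-0.0335,0],1],[[0,0,0],[0.017,-0.0335,0],1],[[0,0,0],[0.017,-0.0335,0],1]]'
python3 -m handwheel '[[[0,0,0],[0.017,-0.0335,0],1],[[0,0,0],[0.017,-0.0335,0],1],[[0,0,0],[0.017,-0.0335,0],1],[[0,0,0],[0.016,-0.0335,0],1],[[0,0,0],[0.016,-0.029,0],1]]'
python3 -c "
from cell import ctrl
from h import *
import cv2
s=ctrl.read_state(); print(s['eef_pos'],s['qpos'])
im=ctrl.get_image('wrist'); cv2.imwrite('pics/w1.png',im['pixels'][:,:,::-1]); print(im['fx'],im['cx'],im['cy'],np.round(im['T_tool_cam'],3).tolist())"
```

```text
clock: 1.47
eef_pos: [415.8, -265.3, 231.6]
tool_rot: [3.141, -0.0, 0.003]
force: [0.4, -1.2, 0.1]
width: 0.1
gripper_force: 0.0
clock: 1.88
eef_pos: [500.9, -97.7, 231.6]
tool_rot: [3.141, -0.001, 0.003]
force: [1.0, -0.8, -0.2]
width: -0.0
gripper_force: 0.0
clock: 2.3
eef_pos: [583.7, 66.5, 231.4]
tool_rot: [-3.141, -0.0, 0.005]
force: [0.2, -0.1, 0.5]
width: 0.0
gripper_force: 0.0
[583.74667944  66.52696392 231.44483011] [-0.22556073  0.53847855  0.10045973  1.70016404 -0.0663767   0.90586018
 -1.6640948 ]
423.48382788068943 320.14699918940335 246.462351711193 [[0.0, 0.945, 0.328, 83.167], [1.0, -0.0, -0.0, 0.849], [-0.0, 0.328, -0.945, -142.979], [0.0, 0.0, 0.0, 1.0]]
```

View pics/w1.png

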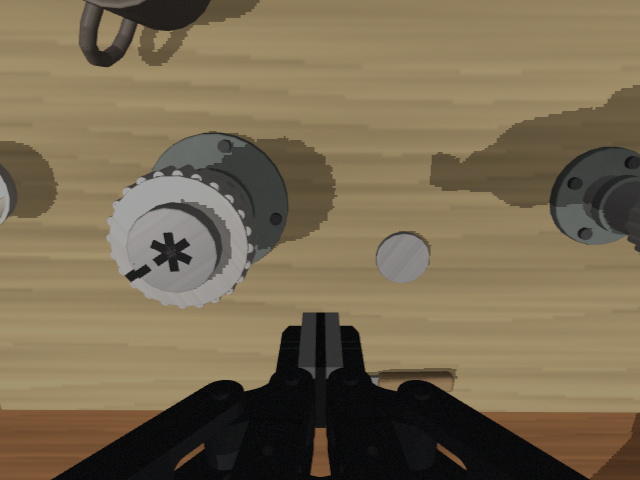

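The wrist view shows the star at (172,252), which puts the axis at about (582,153.5), in agreement with the fixed cameras. The shut tip is about 13 mm thick in y. Next I descend beside the ring and then approach it.

```bash
python3 -m handwheel '[[[0,0,0],[0,0,0.041],1],[[0,0,0],[0,0,0.041],1],[[0,0,0],[0,0,0.0415],1],[[0,0,0],[-0.001,-0.010,0],1],[[0,0,0],[0,-0.010,0],1]]'
python3 -m handwheel '[[[0,0,0],[0,-0.004,0],1],[[0,0,0],[0,0,0],1]]'
python3 -m handwheel '[[[0,0,0],[0,-0.003,0],1],[[0,0,0],[0,0,0],1]]'
python3 -m handwheel '[[[0,0,0],[0,-0.003,0],1],[[0,0,0],[0,0,0],1]]'
```

```text
clock: 2.77
eef_pos: [580.3, 83.2, 106.3]
tool_rot: [3.141, 0.005, 0.0]
force: [0.7, -0.1, 0.3]
width: -0.4
gripper_force: 0.0
clock: 2.93
eef_pos: [584.4, 90.5, 110.9]
tool_rot: [-3.139, -0.006, 0.004]
force: [-0.0, -0.6, 0.6]
width: -0.2
gripper_force: 0.0
clock: 3.1
eef_pos: [583.6, 91.3, 110.2]
tool_rot: [-3.141, -0.004, 0.001]
force: [0.2, -0.8, -0.3]
width: 0.2
gripper_force: 0.0
clock: 3.27
eef_pos: [582.7, 94.0, 108.8]
tool_rot: [-3.141, -0.002, 0.0]
force: [-0.3, 0.2, -0.9]
width: 0.0
gripper_force: 0.0
```

```bash
for i in 1; do python3 -m handwheel '[[[0,0,0],[0,-0.003,0],1],[[0,0,0],[0,0,0],1]]'; done
python3 -m handwheel '[[[0,0,0],[0,-0.002,0],1],[[0,0,0],[0,0,0],1]]'
python3 -m handwheel '[[[0,0,0],[0,-0.002,0],1],[[0,0,0],[0,0,0],1]]'
```

```text
clock: 3.43
eef_pos: [582.5, 95.4, 108.1]
tool_rot: [3.14, -0.001, -0.0]
force: [-0.5, -3.1, 2.1]
width: -0.4
gripper_force: 0.9
clock: 3.6
eef_pos: [582.5, 95.8, 108.0]
tool_rot: [3.138, -0.0, -0.002]
force: [0.3, -5.7, 3.9]
width: -0.0
gripper_force: 2.9
clock: 3.77
eef_pos: [582.5, 96.0, 108.1]
tool_rot: [3.136, 0.0, -0.003]
force: [-1.2, -8.3, 4.3]
width: -0.2
gripper_force: 4.4
```

```bash
python3 -m handwheel '[[[0,0,0],[0.0089,-0.0008,0],1],[[0,0,0],[0.0086,-0.0023,0],1],[[0,0,0],[0.0081,-0.0038,0],1],[[0,0,0],[0.0073,-0.0051,0],1]]'
python3 -m handwheel '[[[0,0,0],[0.0063,-0.0063,0],1],[[0,0,0],[0.0051,-0.0073,0],1],[[0,0,0],[0.0038,-0.0081,0],1],[[0,0,0],[0.0023,-0.0086,0],1],[[0,0,0],[0.0008,-0.0089,0],1]]'
python3 - <<'E'
from cell import ctrl
from h import *
import cv2
s=ctrl.read_state(); p=s["eef_pos"]; print(p,np.hypot(p[0]-582.5,p[1]-154))
out=[]
for n in("scene","side"):
    im=ctrl.get_image(n); u,v=map(int,proj(im,(582.5,154,125)))
    out.append(cv2.resize(np.ascontiguousarray(im["pixels"][v-40:v+40,u-40:u+40,::-1]),(400,400),interpolation=cv2.INTER_CUBIC))
cv2.imwrite("pics/z2.png",np.hstack(out))
E
```

```text
clock: 4.1
eef_pos: [617.1, 107.5, 108.5]
tool_rot: [3.136, -0.003, -0.004]
force: [2.7, -8.2, 2.8]
width: -0.0
gripper_force: 3.5
clock: 4.52
eef_pos: [639.6, 149.2, 109.3]
tool_rot: [3.14, -0.012, -0.003]
force: [8.2, -3.1, -0.4]
width: 0.1
gripper_force: 4.1
[639.64801611 149.22645608 109.30271076] 57.34703538333294
```

View pics/z2.png

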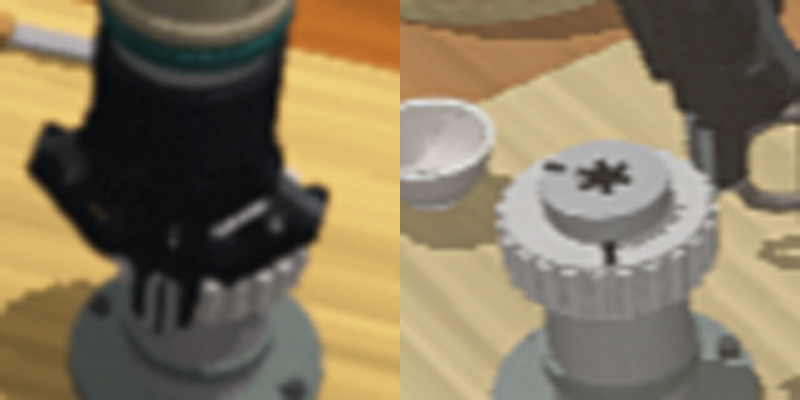

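The side crop shows the engraved line near (610,250). It has turned about 115° from the snout line at (553,167) for a 90° orbit, so the rolling grips. I continue for half an orbit.

```bash
cat >> h.py <<'E'
def marks(z,c=(582.5,153.5)):
    """ring angle relative to the snout line (124 deg), darkest bins per camera"""
    from cell import ctrl
    import cv2
    p=ctrl.read_state()["eef_pos"]; print("tip angle",round(np.degrees(np.arctan2(p[1]-c[1],p[0]-c[0]))),"R",round(np.hypot(p[0]-c[0],p[1]-c[1]),1))
    for n in("scene","side"):
        im=ctrl.get_image(n); g=cv2.cvtColor(im["pixels"],cv2.COLOR_RGB2GRAY).astype(np.float32); r=[]
        a=np.arange(0,360,5)
        for t in np.radians(a):
            q=np.array([proj(im,(c[0]+k*np.cos(t),c[1]+k*np.sin(t),z)) for k in(34,36,38)],np.float32)
            r.append(cv2.remap(g,q[:,:1].copy(),q[:,1:].copy(),cv2.INTER_LINEAR).mean())
        r=np.array(r); print(n,"dark at",[(int(x-124)%360,int(b)) for x,b in zip(a,r) if b<90])
E
python3 -m handwheel '[[[0,0,0],[-0.0008,-0.0089,0],1],[[0,0,0],[-0.0023,-0.0086,0],1],[[0,0,0],[-0.0038,-0.0081,0],1],[[0,0,0],[-0.0051,-0.0073,0],1],[[0,0,0],[-0.0063,-0.0063,0],1]]'
python3 -m handwheel '[[[0,0,0],[-0.0073,-0.0051,0],1],[[0,0,0],[-0.0081,-0.0038,0],1],[[0,0,0],[-0.0086,-0.0023,0],1],[[0,0,0],[-0.0089,-0.0008,0],1]]'
python3 -c "from h import *;marks(126.5)"
python3 -m handwheel '[[[0,0,0],[-0.0089,0.0008,0],1],[[0,0,0],[-0.0086,0.0023,0],1],[[0,0,0],[-0.0081,0.0038,0],1],[[0,0,0],[-0.0073,0.0051,-0.001],1],[[0,0,0],[-0.0063,0.0063,0],1]]'
python3 -m handwheel '[[[0,0,0],[-0.0051,0.0073,0],1],[[0,0,0],[-0.0038,0.0081,0],1],[[0,0,0],[-0.0023,0.0086,0],1],[[0,0,0],[-0.0008,0.0089,0],1]]'
python3 -c "from h import *;marks(127)"
```

```text
clock: 5.03
eef_pos: [622.9, 195.8, 110.2]
tool_rot: [-3.134, -0.017, 0.001]
force: [11.6, 6.6, 0.4]
width: 0.1
gripper_force: 5.4
clock: 5.37
eef_pos: [586.8, 212.9, 110.3]
tool_rot: [-3.128, -0.012, 0.004]
force: [4.0, 13.9, 3.6]
width: 0.2
gripper_force: 6.9
tip angle 86 R 59.5
scene dark at [(346, 81), (351, 34), (356, 15), (1, 14), (6, 15), (11, 15), (16, 14), (21, 14), (26, 15), (31, 14), (36, 14), (41, 21), (46, 35), (51, 57), (226, 51), (231, 39)]
side dark at [(331, 73), (226, 71), (231, 66)]
clock: 5.88
eef_pos: [540.2, 192.1, 109.4]
tool_rot: [-3.134, 0.003, 0.006]
force: [-6.8, 10.9, 4.3]
width: -0.4
gripper_force: 5.0
clock: 6.22
eef_pos: [526.5, 154.8, 108.4]
tool_rot: [-3.139, 0.008, 0.004]
force: [-6.9, 4.3, 2.8]
width: -0.4
gripper_force: 3.2
tip angle 179 R 56.0
scene dark at []
side dark at [(326, 82), (331, 82), (336, 83), (341, 72), (346, 63), (351, 63), (356, 59), (1, 55), (6, 55), (11, 53), (16, 53), (21, 53), (26, 53), (31, 53), (36, 53), (41, 52), (46, 49), (51, 54)]
```

```bash
python3 -m handwheel '[[[0,0,0],[0.0008,0.0089,0],1],[[0,0,0],[0.0023,0.0086,0],1],[[0,0,0],[0.0038,0.0081,0],1],[[0,0,0],[0.0051,0.0073,-0.001],1],[[0,0,0],[0.0063,0.0063,0],1]]'
python3 -m handwheel '[[[0,0,0],[0.0073,0.0051,0],1],[[0,0,0],[0.0081,0.0038,0],1],[[0,0,0],[0.0086,0.0023,0],1],[[0,0,0],[0.0089,0.0008,0],1]]'
python3 -c "from h import *;marks(128)"
python3 -m handwheel '[[[0,0,0],[0.0089,-0.0008,0],1],[[0,0,0],[0.0086,-0.0023,0],1],[[0,0,0],[0.0081,-0.0038,-0.001],1],[[0,0,0],[0.0073,-0.0051,0],1]]'
python3 -m handwheel '[[[0,0,0],[0.0063,-0.0063,0],1],[[0,0,0],[0.0051,-0.0073,0],1],[[0,0,0],[0.0038,-0.0081,0],1],[[0,0,0],[0.0023,-0.0086,0],1],[[0,0,0],[0.0008,-0.0089,0],1]]'
python3 -c "from h import *;marks(129)"
```

```text
clock: 6.73
eef_pos: [544.8, 111.8, 108.7]
tool_rot: [3.14, 0.009, 0.0]
force: [-4.9, -1.8, 0.7]
width: -0.1
gripper_force: 1.9
clock: 7.07
eef_pos: [578.9, 96.1, 108.8]
tool_rot: [3.136, 0.008, -0.002]
force: [-4.6, -8.8, 3.2]
width: -0.0
gripper_force: 4.4
tip angle -94 R 57.5
scene dark at [(106, 85), (111, 80)]
side dark at [(236, 52), (241, 51), (246, 52), (251, 51), (256, 50), (261, 51), (266, 52), (271, 52), (276, 52), (281, 55), (286, 57), (291, 54), (91, 61), (156, 70), (161, 52), (166, 53), (171, 53), (176, 52), (181, 53), (186, 52), (191, 52), (196, 53), (201, 53), (206, 54), (211, 54), (216, 52), (221, 50), (226, 51), (231, 51)]
clock: 7.5
eef_pos: [615.7, 107.3, 110.1]
tool_rot: [3.136, 0.0, -0.004]
force: [2.6, -8.2, -3.4]
width: -0.1
gripper_force: 3.5
clock: 7.92
eef_pos: [639.3, 148.7, 111.3]
tool_rot: [3.139, -0.011, -0.003]
force: [10.2, -2.6, -5.2]
width: -0.3
gripper_force: 4.8
tip angle -5 R 57.0
scene dark at [(236, 13), (241, 14), (246, 15), (251, 14), (256, 15), (261, 16), (266, 16), (271, 15), (276, 15), (281, 15), (286, 14), (291, 14), (296, 14), (301, 14), (306, 16), (311, 24), (316, 39), (321, 50), (326, 41), (331, 34), (336, 32), (341, 34), (346, 40), (351, 49), (356, 56), (1, 55), (6, 48), (11, 38), (16, 27), (21, 23), (26, 19), (31, 16), (36, 18), (41, 18), (46, 19), (51, 18), (56, 17), (61, 17), (66, 16), (71, 16), (76, 15), (81, 14), (86, 14), (91, 14), (96, 14), (101, 14), (106, 15), (111, 13), (116, 13), (121, 13), (126, 15), (131, 17), (136, 16), (141, 15), (146, 14), (151, 14), (156, 14), (161, 14), (166, 14), (171, 16), (176, 16), (181, 15), (186, 16), (191, 15), (196, 15), (201, 13), (206, 13), (211, 13), (216, 14), (221, 15), (226, 15), (231, 14)]
side dark at [(206, 78)]
```

```bash
python3 -m handwheel '[[[0,0,0],[-0.0008,-0.0089,0],1],[[0,0,0],[-0.0023,-0.0086,0],1],[[0,0,0],[-0.0038,-0.0081,0],1],[[0,0,0],[-0.0051,-0.0073,0],1],[[0,0,0],[-0.0063,-0.0063,0],1]]'
python3 -m handwheel '[[[0,0,0],[-0.0073,-0.0051,0],1],[[0,0,0],[-0.0081,-0.0038,0],1],[[0,0,0],[-0.0086,-0.0023,0],1],[[0,0,0],[-0.0089,-0.0008,0],1]]'
python3 - <<'E'
from h import *
marks(130)
from cell import ctrl
import cv2
out=[]
for n in("scene","side"):
    im=ctrl.get_image(n); u,v=map(int,proj(im,(582.5,154,125)))
    out.append(cv2.resize(np.ascontiguousarray(im["pixels"][v-40:v+40,u-40:u+40,::-1]),(400,400),interpolation=cv2.INTER_CUBIC))
cv2.imwrite("pics/z3.png",np.hstack(out))
E
```

```text
clock: 8.43
eef_pos: [622.6, 196.0, 112.4]
tool_rot: [-3.134, -0.016, 0.001]
force: [12.0, 6.9, -2.7]
width: -0.3
gripper_force: 5.7
clock: 8.77
eef_pos: [586.3, 212.9, 112.8]
tool_rot: [-3.129, -0.011, 0.004]
force: [3.9, 14.6, 1.7]
width: 0.1
gripper_force: 7.0
tip angle 86 R 59.5
scene dark at [(311, 60), (316, 43), (321, 88), (346, 71), (351, 30), (356, 15), (1, 13), (6, 14), (11, 15), (16, 14), (21, 15), (26, 14), (31, 13), (36, 15), (41, 19), (46, 32), (51, 68)]
side dark at []
```

View pics/z3.png

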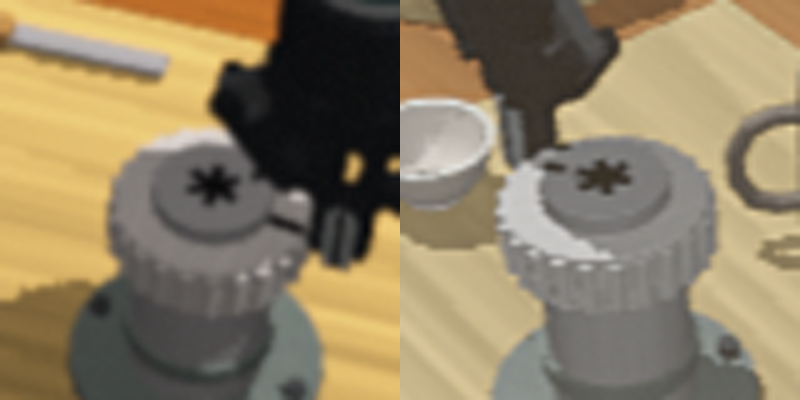

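The scene crop shows the line near (287,222), about 316° past the snout line, so the ring is at about 676°. That leaves about 44°, which is three to four rows; then I back off radially and lift.

```bash
python3 -m handwheel '[[[0,0,0],[-0.0089,0.0008,0],1],[[0,0,0],[-0.0086,0.0023,0],1],[[0,0,0],[-0.0081,0.0038,0],1],[[0,0,0],[-0.003,0.0017,0],1],[[0,0,0],[0,0,0],1]]'
python3 -m handwheel '[[[0,0,0],[-0.009,-0.0125,0],1],[[0,0,0],[-0.013,-0.018,0],1],[[0,0,0],[-0.01,-0.014,0],1]]'
python3 -m handwheel '[[[0,0,0],[0,0,-0.040],1],[[0,0,0],[0,0,-0.041],1],[[0,0,0],[-0.02,0,-0.036],1],[[0,0,0],[-0.04,0,0],1],[[0,0,0],[-0.04,0,0],1]]'
python3 -m handwheel '[[[0,0,0],[0,0,0],1],[[0,0,0],[0,0,0],1],[[0,0,0],[0,0,0],1]]'
python3 - <<'E'
from h import *
marks(130)
from cell import ctrl
import cv2
out=[]
for n in("scene","side"):
    im=ctrl.get_image(n); u,v=map(int,proj(im,(582.5,154,125)))
    out.append(cv2.resize(np.ascontiguousarray(im["pixels"][v-40:v+40,u-40:u+40,::-1]),(400,400),interpolation=cv2.INTER_CUBIC))
cv2.imwrite("pics/z4.png",np.hstack(out))
cv2.imwrite("pics/scene_end.png",ctrl.get_image("scene")["pixels"][:,:,::-1])
E
```

```text
clock: 9.38
eef_pos: [550.6, 201.1, 111.6]
tool_rot: [-3.134, 0.003, 0.004]
force: [-6.0, 10.6, 8.2]
width: 0.3
gripper_force: 6.3
clock: 9.63
eef_pos: [520.5, 240.5, 110.7]
tool_rot: [-3.14, 0.001, 0.0]
force: [0.0, 0.4, -0.5]
width: 0.2
gripper_force: 0.0
clock: 10.05
eef_pos: [422.5, 240.0, 229.8]
tool_rot: [-3.138, -0.005, -0.001]
force: [-1.8, 0.2, -0.9]
width: 0.1
gripper_force: 0.0
clock: 10.3
eef_pos: [422.2, 239.5, 228.1]
tool_rot: [-3.141, -0.001, 0.001]
force: [0.3, 0.2, 0.3]
width: 0.1
gripper_force: 0.0
tip angle 152 R 181.9
scene dark at [(1, 85)]
side dark at []
```

View pics/z4.png

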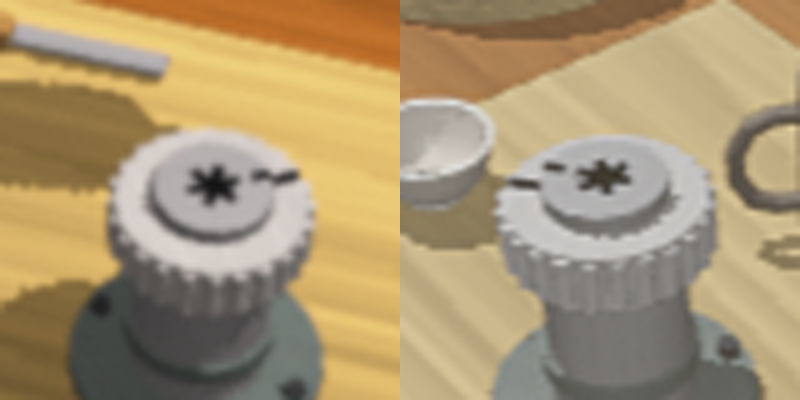

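View pics/scene_end.png

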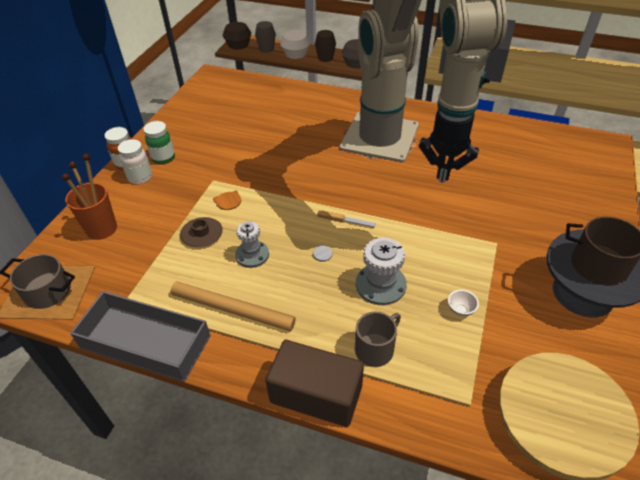

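The crops show the ring line at (285,177) in the scene view and (523,184) in the side view, lined up with the snout line. The ring stands visibly higher, the bystanders are where they were, and the hand is clear.

```bash
python3 -c "from cell import ctrl; print(ctrl.finish_job())"
```

```text
the job is handed in; nothing more can be done
None
```

I loosened the large ring by two full turns, and its line is back beside the snout line. In the final picture nothing else on the board had moved and the hand was clear; the job is handed in, but no verdict came back.

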